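Line up the clay donkey on the display row

ROBOT

A 6-joint arm with a two-finger parallel gripper is mounted at the origin on the work surface. World frame = base frame: x ahead of the robot, y to its left, z up, the work surface at z = 0. Lengths are in m, angles in rad, forces in N, time in s.
With the tool pointing down it reaches from about 0.35 to 0.775 m from the base axis. Payload 5.5 kg.
Tool frame: the origin (TCP) lies between the finger pads; the fingertips stand 19 mm ahead of it and the grasp point (between the pads) is the TCP; z points along the fingers, y is the line along which they close (so a half turn about z gives the same grasp; the last joint's range is limited). The gripper opens to 85 mm and grips with 20 to 120 N. Pads are 22 mm wide; open, the fingers measure 114 mm over their backs; the gripper's body (76 mm by 85 mm) begins 54 mm behind the grasp point. The pads swing forward as they close: fully open they stand 13 mm farther back than shut.
Start: joints at [1.146, 0.313, 0.046, 1.304, 0, 1.431], TCP at [0.162, 0.552, 0.25] pointing down, gripper open.
Joint ranges: [-2.76, 2.76], [-0.86, 1.69], [-1.03, 1.26], [-2.2, 2.34], [-1.47, 1.5], [-3.14, 3.14]. Speed limits (rad/s): [2.57, 2.57, 3.14, 3.14, 3.14, 3.14].

INTERFACE

Orientations are given as a unit quaternion [w, x, y, z].
In Python, from workcell import env gives the robot as it stands.
- The arm moves only by the shell command python3 -m pendant 'ROWS' [FORCE]. ROWS is JSON, a list of rows, each an object with "travel": the shift along the tool's x, y, z scaled (see below), a list of three; "rot": the turn, a rotation vector about the tool's x, y, z scaled (see below), a list of three; "fingers": the opening, from -1 (shut) to 1 (fully open). In form: [{"travel": [dx, dy, dz], "rot": [wx, wy, wz], "fingers": fingers}, ...]. A call has 1 to 10 rows; each row is the pose to reach, as a shift and turn from the pose commanded when the call began, along the tool's axes at that moment; what a row does not reach only later rows make up. The controller multiplies each number of a shift by 0.12 m and each number of a turn by 60 degrees. A row lasts 1/10 s, in which the tool goes at most 50 mm and 8.59 degrees, less where a joint would pass 70% of its speed; a pose out of reach is approached as far as the arm can. A call with a number of a shift or a turn outside -1 to 1 is refused whole. A call with a gripper value outside its range is refused whole. The fingers move at their own pace and stop on an object; FORCE is the grip in N (left out, the last holds). Time passes only in rows, so rows that repeat a pose let the fingers close. It gives the time, the measured TCP pose, the force, the opening and the grip force at its end, in the units of the state.
- env.get_state(): the state, without advancing time (a new reading comes with each control period).
- env.read_camera(name): name is "scene" or "top" or "wrist"; returns (picture, depth): 384x512x3 uint8, blue, green, red; 384x512 float32, m along the optical axis (not along the pixel's ray), 0 where there is no reading.
- env.camera_model(name): a dict with "fovy" (degrees; the focal length in pixels is half the picture's height over the tangent of half this angle, whatever the lens; pixels are square), "cx", "cy" (the principal point, pixels), "rvec" (rotation vector, rad) and "tvec" (3), from world to camera coordinates, as OpenCV has them; the wrist camera has in their place "T_tool_cam" (4x4, takes a point from camera to tool coordinates, whose origin is the TCP and whose axes are the flange's). Camera axes: x right, y down, z forward; pixel columns grow to the right and rows downward; lengths in m; the calibration is good to about 2 mm. A picture is of the moment at which its call begins: read the wrist's pose just before it. camera_model takes no time and is no camera call.
- env.hand_in(): hands the job in; it is judged then, once.
Trained networks look in the newest picture that a camera, given by its name, has taken for a name from the list of things; names that differ only in an ending like _2 or _b are one class to them, and where a whole thing is asked for, a point or a joint stands for the part that bears it (a point fixed in the world has none). Each returns a list of dicts, best first, with "conf" (0 to 1); they miss things now and then, are a little off and sometimes report something else, mostly with a low value. They report only what shows in the picture. A call takes as long as a camera call. They do not tell look-alikes from the thing itself.
- env.outline_of(camera, target): "mask" (384x512 bool, what is visible of it) and "xy" ([column, row] in pixels, amid what is visible of it).
The state is a dict: "clock": time; "joint_pos": joint angles; "qvel": joint speeds; "tau": joint torques, N m; "tcp_pos": TCP position; "orientation": TCP orientation; "wrist_force": force on the tool from outside, world axes, zero at the start; "ft_torque": the same for the moment, N m; "finger_gap": finger opening in m; "grip_force": force on a finger pad.
Only numpy, scipy, OpenCV 4.12 (cv2) and the standard library are available. Lean on these libraries where they do the work, as an engineer would, in place of code of your own. Each camera call takes 0.05 s, during which the arm holds its last target. There are 200 camera calls.

TASK

Push the pink clay donkey along the counter by its wooden stand until the long far edge of the stand sits flat against the dark wooden stop strip, centred on the yellow tile. The donkey's paint is still wet, so touch only the stand, never the donkey itself, and slide it without lifting or tipping it. Leave the dove whistle, the green cup and the rattle where they are.

Things in the scene. Friction and masses are not known exactly. Their poses are not given: they have to be found in the camera images.
- stand: Loose flat wooden stand under the donkey: 100 (x) by 120 (y) by 22 mm high, upright sides, about 0.3 kg with the donkey (varies); slides on the counter and stops when no longer pushed. Origin at the centre of its underside, z up. Its +x side (120 mm) is the far edge that goes against the strip. Starts turned up to 0.4 rad from the strip. Too wide to pinch.
- donkey: Pink clay donkey with wet paint, glued on the middle of the stand: within 15 mm of the middle along the stand's x, from 40 mm on the tail side (-y) to 52 mm on the nose side (+y), 53 mm tall, so its ears reach 75 mm above the counter. Origin at the centre of the stand's top face. Must not be touched.
- strip: Dark wooden stop strip fixed to the counter: 20 mm thick (x), 480 mm long (y), 25 mm high. Origin at the centre of its underside; x points away from the robot, so its near face is at x = -10 mm in this frame; turned up to 0.1 rad.
- tile_yellow: Yellow glazed tile fixed on top of the strip, 16 x 36 x 3 mm, the mark for the donkey; origin at the centre of its underside, 25 mm above the counter, on the strip's centre line, axes as the strip's. It is one of three tiles 160 mm apart (blue, red, yellow in any order), and no other toy stands before it.
- dove: Cream clay dove whistle with dark speckles, loose, about 65 mm tall, 75 mm long (y), 45 mm thick; stands by the strip before the blue tile. Origin at the centre of its foot.
- cup: Green glazed clay cup, loose, 68 mm across, 70 mm tall; stands by the strip before the red tile. Origin at the centre of its foot.
- rattle: Wooden rattle in a little cradle, loose, 150 mm long along x, 58 mm wide and high, to the robot's left. Origin under its middle.
- corner_left (a point): The stand's far left bottom corner (stand x +50, y +60 mm).
- corner_right (a point): The stand's far right bottom corner (stand x +50, y -60 mm).
Things that resemble listed ones, but are neither listed nor needed, are in the scene too. Leave any white look-alike of the stand alone.

How it is judged:
At the end, for the whole second after the job is handed in: Both far corners of the stand within 6 mm of the strip's near face, the stand's middle within 12 mm of the yellow tile's middle along the strip, the stand flat on the counter and at rest (x of each of corner_left, corner_right in the frame of strip above -0.016 m and y of stand in the frame of tile_yellow between -0.012 and 0.012 m and height (world z) of stand below 0.004 m and angle between stand's own z axis and vertical below 0.05 rad and linear speed of stand below 0.01 m/s); the robot touches nothing.
It fails at once if the wet donkey is touched (contact force between any of the fingers, the arm and donkey above 0.3 N).
It fails at once if the stand is lifted or tipped (height (world z) of stand above 0.012 m or angle between stand's own z axis and vertical above 0.2 rad).
It fails at once if the dove is moved by more than 15 mm or tipped (distance of dove from where it was at the start of the episode above 0.015 m or angle between dove's own z axis and vertical above 0.35 rad).
It fails at once if the cup is moved by more than 15 mm or tipped (distance of cup from where it was at the start of the episode above 0.015 m or angle between cup's own z axis and vertical above 0.35 rad).
It fails at once if the rattle is moved by more than 15 mm or tipped (distance of rattle from where it was at the start of the episode above 0.015 m or angle between rattle's own z axis and vertical above 0.35 rad).
It also fails if it takes over 54 s, if anything falls off the work surface, if the arm or the gripper's body presses on something with over 40 N, if the wrist force passes 120 N, or if a joint passes its speed limit or range.

## Working session

There is one attempt and no reset: what is moved stays moved. The work goes in short steps, Python scripts to look and compute and a shell command to move; the robot and the scene stay as the last step left them, time stands still between calls to the robot, and variables do not carry over. Pictures are saved under pics/ and viewed, at most 10 in all, crops included, and the job is handed in when it is done.

```bash
mkdir -p pics; cat > h.py <<'E'
import numpy as np, cv2
from workcell import env
from scipy.spatial.transform import Rotation as R
def K(m):
    f=192/np.tan(np.radians(m["fovy"])/2); return f,m["cx"],m["cy"]
def pose(name,st=None):
    m=env.camera_model(name)
    if "rvec" in m:
        Rm=cv2.Rodrigues(np.array(m["rvec"],float))[0]; t=np.array(m["tvec"],float).ravel()
        return Rm.T,-Rm.T@t
    T=np.array(m["T_tool_cam"]); q=st["orientation"]; Rt=R.from_quat([q[1],q[2],q[3],q[0]]).as_matrix()
    return Rt@T[:3,:3], Rt@T[:3,3]+np.array(st["tcp_pos"])
def cloud(name,depth,st=None):
    f,cx,cy=K(env.camera_model(name)); Rw,o=pose(name,st)
    v,u=np.mgrid[:384,:512]; P=np.stack([(u-cx)/f*depth,(v-cy)/f*depth,depth],-1)
    return P@Rw.T+o
E
python3 - <<'E'
from h import *
for n in("scene","top"):
    p,d=env.read_camera(n); cv2.imwrite(f"pics/{n}0.png",p); np.save(n+"_p.npy",p)
    P=cloud(n,d); np.save(n+"_P.npy",P)
    print(n,env.camera_model(n),pose(n)[1])
    for t in("stand","donkey","strip","tile_yellow","dove","cup","rattle"):
        for r in env.outline_of(n,t)[:3]:
            m=r["mask"]&(d>0); q=P[m]
            print(t,round(r["conf"],2),np.round(r["xy"]),m.sum(),np.round(np.median(q,0),3) if len(q) else'')
E
```

```text
scene {'fovy': 56.59510193097741, 'cx': 259.7236148930108, 'cy': 188.88061876349465, 'rvec': array([ 2.39493393,  0.70592386, -0.22956878]), 'tvec': array([-0.47004278, -0.13076178,  1.16591855])} [ 0.83066896 -0.43854896  0.84561741]
stand 0.76 [212. 233.] 1561 [ 0.475 -0.096  0.023]
stand 0.66 [127. 235.] 1692 [ 0.287 -0.221  0.023]
stand 0.64 [223. 169.] 1147 [0.36  0.108 0.023]
donkey 0.86 [212. 225.] 284 [ 0.47  -0.085  0.058]
donkey 0.77 [123. 225.] 345 [ 0.279 -0.211  0.058]
donkey 0.52 [213. 234.] 1682 [ 0.475 -0.096  0.023]
strip 0.7 [288. 275.] 1386 [ 0.698 -0.082  0.025]
tile_yellow 0.64 [271. 309.] 128 [ 0.701 -0.18   0.028]
tile_yellow 0.26 [287. 249.] 360 [ 0.661 -0.032  0.045]
dove 0.93 [286. 251.] 421 [ 0.661 -0.03   0.044]
cup 0.77 [308. 199.] 677 [0.635 0.142 0.044]
cup 0.68 [212. 225.] 310 [ 0.47  -0.087  0.058]
rattle 0.79 [303. 130.] 383 [0.498 0.386 0.034]
top {'fovy': 53.27925718127667, 'cx': 253.2634393975348, 'cy': 190.43058545300576, 'rvec': array([ 2.19980559, -2.14891806,  0.08268165]), 'tvec': array([0.07978087, 0.50174186, 0.9271017 ])} [0.42010839 0.08284616 0.96657793]
stand 0.75 [327. 206.] 1946 [ 0.463 -0.084  0.022]
stand 0.7 [374. 283.] 2113 [ 0.279 -0.209  0.022]
stand 0.68 [240. 250.] 1937 [0.349 0.121 0.023]
donkey 0.9 [383. 288.] 295 [ 0.275 -0.206  0.059]
donkey 0.77 [237. 252.] 315 [0.35  0.117 0.059]
donkey 0.28 [326. 208.] 1938 [ 0.464 -0.084  0.022]
strip 0.96 [310. 117.] 1436 [ 0.69  -0.041  0.024]
strip 0.39 [328. 206.] 1964 [ 0.463 -0.084  0.022]
dove 0.59 [299. 131.] 392 [ 0.651 -0.025  0.045]
dove 0.53 [313. 118.] 1689 [ 0.69  -0.047  0.024]
cup 0.81 [235. 130.] 688 [0.645 0.137 0.029]
rattle 0.58 [324. 207.] 266 [ 0.464 -0.078  0.059]
rattle 0.56 [132. 191.] 589 [0.491 0.388 0.035]
```

```bash
python3 -c "
import cv2,numpy as np
a=cv2.imread('pics/scene0.png');b=cv2.imread('pics/top0.png')
cv2.imwrite('pics/both.png',cv2.resize(np.vstack([a,b]),(400,600)))"
```

```text
(no output)
```

View pics/top0.png

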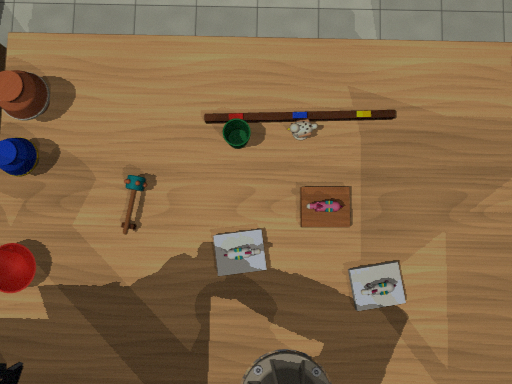

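View pics/scene0.png

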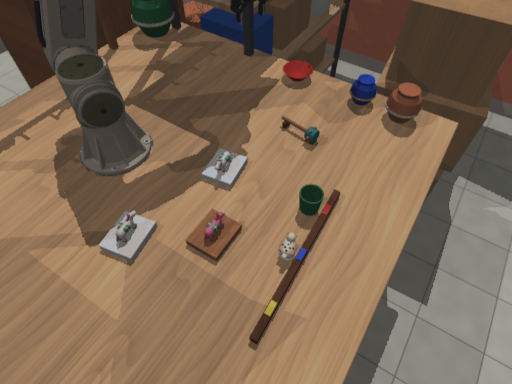

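The top view shows the wooden stand with a pink donkey at (326,206) and two white look-alike stands at (240,252) and (377,286). The yellow tile is at (363,114), the dove at (302,129), the cup at (236,132) and the rattle at (133,200). Only (326,206) fits, with brown wood and a pink donkey. I'll confirm it in a crop and fit rectangles.

```bash
cat > fit.py <<'E'
from h import *
def rect(q):
    (c,s,a)=cv2.minAreaRect((q[:,:2]*1000).astype(np.float32)); return np.round(c,1),np.round(s,1),round(a,2)
def fit(n,p,P,d):
    hsv=cv2.cvtColor(p,cv2.COLOR_BGR2HSV); out={}
    for t in("stand","strip"):
        for r in env.outline_of(n,t):
            q=P[r["mask"]&(d>0)]
            m0=np.median(q,0)
            if t=="stand" and np.median(hsv[...,1][r["mask"]])<80: continue
            if t=="strip" and m0[0]<.6: continue
            q=q[(q[:,2]>.016)&(q[:,2]<.030)]
            print(n,t,round(r["conf"],2),rect(q),"z",np.round(np.median(q[:,2]),4)); break
    ym=(hsv[...,0]>22)&(hsv[...,0]<35)&(hsv[...,1]>200)&(hsv[...,2]>150)&(P[...,2]>.015)&(P[...,2]<.04)&(P[...,0]>.62)&(P[...,0]<.75)
    print("yellow",ym.sum(),np.round(P[ym].mean(0),4),rect(P[ym]) if ym.sum() else'')
if __name__=="__main__":
    for n in("scene","top"):
        p,d=env.read_camera(n); P=cloud(n,d); fit(n,p,P,d)
    cv2.imwrite("pics/crop.png",cv2.resize(p[90:320,200:420],None,fx=2.5,fy=2.5,interpolation=cv2.INTER_CUBIC))
    s=env.get_state(); print(s["tcp_pos"],s["orientation"],s["clock"])
E
python3 fit.py
```

```text
scene stand 0.73 (array([466.5, -85.8]), array([101. , 121.7]), 1.24) z 0.0227
scene strip 0.69 (array([694.3, -19.8]), array([ 20.6, 479. ]), 2.54) z 0.0256
yellow 0 [nan nan nan] 
top stand 0.97 (array([464.4, -86.9]), array([ 96.5, 120.4]), 1.31) z 0.0219
top strip 0.56 (array([692. , -20.8]), array([ 21.1, 476.7]), 2.51) z 0.0246
yellow 78 [ 0.6984 -0.1781  0.0277] (array([ 698.6, -178.4]), array([14.5, 32. ]), 1.03)
[0.16159206 0.55186244 0.25032171] [1.52975394e-05 1.41933493e-01 9.89876195e-01 3.77822640e-05] 1.1fit.py:15: RuntimeWarning: Mean of empty slice.
  print("yellow",ym.sum(),np.round(P[ym].mean(0),4),rect(P[ym]) if ym.sum() else'')
  ret = um.true_divide(
```

View pics/crop.png

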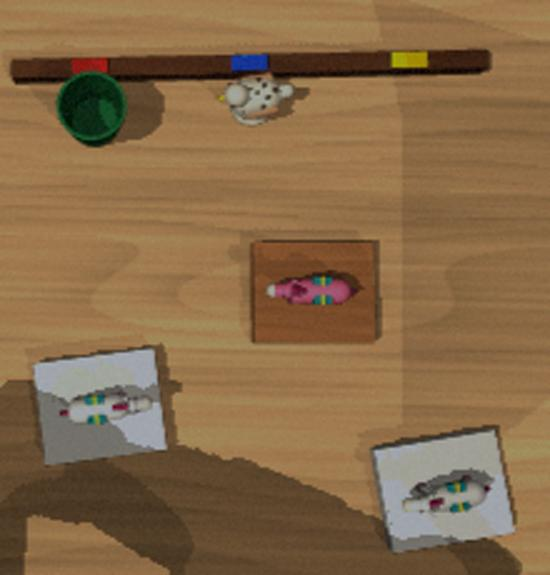

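The crop confirms the brown stand with the pink donkey at (315,290), nose to the left; the others are white. The stand measures at (0.4655, -0.0864) with yaw 1.3°, the strip at (0.693, -0.020) with yaw 2.5°, and the tile at about (0.700, -0.180). The plan is to push 104 mm along the strip's -y on the stand's left side, with the tool tilted away, and then 170 mm along +x.

```bash
cat > plan.py <<'E'
# usage: plan.py A|B tiltdeg x y z (strip-aligned orientation, TCP target in world m)
import sys; from h import *
k,t,x,y,z=sys.argv[1],*map(float,sys.argv[2:6]); a=np.radians(t); s,c=np.sin(a),np.cos(a)
yaw=np.radians(float(sys.argv[6]) if len(sys.argv)>6 else 2.5)
if k=="A": ty,tz=np.array([1,0,0.]),np.array([0,-s,-c])
else: ty,tz=np.array([0,1.,0]),np.array([s,0,-c])
M=R.from_euler("z",yaw).as_matrix()@np.stack([np.cross(ty,tz),ty,tz],1)
st=env.get_state(); q=st["orientation"]; R0=R.from_quat([q[1],q[2],q[3],q[0]])
print("clock",st["clock"],"tcp",np.round(st["tcp_pos"],4),"F",np.round(st["wrist_force"],1),"gap",st["finger_gap"])
print("travel",np.round(R0.inv().apply(np.array([x,y,z])-st["tcp_pos"])/.12,3),"rot",np.round((R0.inv()*R.from_matrix(M)).as_rotvec()/np.radians(60),3))
print("wx,wy,wz in tool units per 0.12m:",np.round(R0.inv().as_matrix().T,3).tolist())
E
python3 plan.py A 30 0.467 0.03 0.15
```

```text
clock 1.1 tcp [0.1616 0.5519 0.2503] F [-1.1 -0.1  0.4] gap 0.08570229261073246
travel [-3.665 -3.459  0.836] rot [ 0.31  -0.433  1.158]
wx,wy,wz in tool units per 0.12m: [[-0.96, 0.281, 0.0], [0.281, 0.96, 0.0], [-0.0, 0.0, -1.0]]
```

```bash
python3 -m pendant '[{"travel":[-0.3,-0.3,0.1],"rot":[0,0,0.12],"fingers":0},{"travel":[-0.6,-0.55,0.15],"rot":[0,0,0.24],"fingers":0},{"travel":[-0.92,-0.86,0.2],"rot":[0,0,0.36],"fingers":0},{"travel":[-0.92,-0.86,0.2],"rot":[0,0,0.36],"fingers":0}]'; python3 plan.py A 30 0.467 0.03 0.15
```

```text
clock: 1.5
tcp_pos: [0.2397, 0.4174, 0.2254]
orientation: [0.0, 0.328, 0.945, -0.002]
wrist_force: [-0.6, 0.4, -0.6]
finger_gap: 0.0428
grip_force: 0.0
clock 1.5 tcp [0.2397 0.4174 0.2254] F [-0.6  0.4 -0.6] gap 0.042783922235063186
travel [-3.488 -1.355  0.637] rot [ 0.212 -0.466  0.801]
wx,wy,wz in tool units per 0.12m: [[-0.784, 0.62, -0.001], [0.62, 0.784, -0.003], [-0.001, -0.003, -1.0]]
```

```bash
python3 -m pendant '[{"travel":[-0.4,-0.15,0.0],"rot":[0,0,0.12],"fingers":0},{"travel":[-0.75,-0.3,0],"rot":[0,0,0.24],"fingers":0},{"travel":[-1,-0.39,0],"rot":[0,0,0.36],"fingers":0},{"travel":[-1,-0.39,0],"rot":[0,0,0.36],"fingers":0}]'; python3 plan.py A 30 0.467 0.03 0.15
```

```text
clock: 1.9
tcp_pos: [0.306, 0.3091, 0.2267]
orientation: [0.0, 0.499, 0.867, 0.0]
wrist_force: [-0.5, 0.1, -0.2]
finger_gap: 0.0427
grip_force: 0.0
clock 1.9 tcp [0.306  0.3091 0.2267] F [-0.5  0.1 -0.2] gap 0.04266759390812738
travel [-2.684 -0.007  0.641] rot [ 0.121 -0.49   0.449]
wx,wy,wz in tool units per 0.12m: [[-0.502, 0.865, 0.001], [0.865, 0.502, -0.0], [-0.001, 0.001, -1.0]]
```

```bash
python3 -m pendant '[{"travel":[-0.4,0,0.0],"rot":[0,0,0.12],"fingers":0},{"travel":[-0.75,0,0],"rot":[0,0,0.24],"fingers":0},{"travel":[-1,0,0],"rot":[0,0,0.36],"fingers":0},{"travel":[-1,0,0],"rot":[0,0,0.45],"fingers":0},{"travel":[-1,0,0],"rot":[0,0,0.45],"fingers":0}]'; python3 plan.py A 30 0.467 0.03 0.15
```

```text
clock: 2.4
tcp_pos: [0.3658, 0.2079, 0.2265]
orientation: [-0.0, 0.685, 0.728, 0.0]
wrist_force: [-0.6, -0.0, 0.4]
finger_gap: 0.0429
grip_force: 0.0
clock 2.4 tcp [0.3658 0.2079 0.2265] F [-0.6 -0.   0.4] gap 0.04293421203814486
travel [-1.531  0.752  0.637] rot [ 0.005 -0.501  0.016]
wx,wy,wz in tool units per 0.12m: [[-0.061, 0.998, 0.0], [0.998, 0.061, 0.001], [0.001, 0.0, -1.0]]
```

```bash
python3 -m pendant '[{"travel":[-0.3,0.2,0.0],"rot":[0,-0.1,0],"fingers":0},{"travel":[-0.5,0.4,0],"rot":[0,-0.2,0],"fingers":0},{"travel":[-0.7,0.6,0],"rot":[0,-0.3,0],"fingers":0},{"travel":[-0.8,0.8,0],"rot":[0,-0.4,0],"fingers":0},{"travel":[-0.8,0.8,0],"rot":[0,-0.5,0],"fingers":0},{"travel":[-0.8,0.8,0],"rot":[0,-0.5,0],"fingers":0}]'; python3 plan.py A 30 0.467 0.03 0.15
```

```text
clock: 3.0
tcp_pos: [0.4667, 0.1201, 0.2244]
orientation: [0.188, 0.659, 0.706, -0.179]
wrist_force: [-0.0, 0.6, -0.4]
finger_gap: 0.0431
grip_force: 0.0
clock 3.0 tcp [0.4667 0.1201 0.2244] F [-0.   0.6 -0.4] gap 0.04310808136619451
travel [-0.338 -0.044  0.912] rot [0.007 0.001 0.022]
wx,wy,wz in tool units per 0.12m: [[-0.061, 0.998, 0.029], [0.863, 0.067, -0.5], [-0.501, -0.005, -0.866]]
```

```bash
python3 -m pendant '[{"travel":[0.05,0,0.4],"rot":[0,0,0.02],"fingers":0},{"travel":[0.117,-0.02,0.8],"rot":[0,0,0.02],"fingers":0},{"travel":[0.117,-0.02,0.86],"rot":[0,0,0.02],"fingers":0}]';python3 plan.py A 30 0.466 0.04 0.032
```

```text
clock: 3.3
tcp_pos: [0.4626, 0.0773, 0.1258]
orientation: [0.187, 0.668, 0.698, -0.178]
wrist_force: [-0.7, -0.0, -0.9]
finger_gap: 0.0428
grip_force: 0.0
clock 3.3 tcp [0.4626 0.0773 0.1258] F [-0.7 -0.  -0.9] gap 0.0427959972035077
travel [0.121 0.014 0.833] rot [ 0.001 -0.001  0.   ]
wx,wy,wz in tool units per 0.12m: [[-0.038, 0.999, 0.023], [0.865, 0.045, -0.499], [-0.5, 0.001, -0.866]]
```

```bash
python3 -m pendant '[{"travel":[0.06,0.01,0.35],"rot":[0,0,0],"fingers":0},{"travel":[0.12,0.014,0.7],"rot":[0,0,0],"fingers":0},{"travel":[0.12,0.014,0.83],"rot":[0,0,0],"fingers":0},{"travel":[0.12,0.014,0.83],"rot":[0,0,0],"fingers":0}]';python3 plan.py A 30 0.466 0.04 0.025
python3 - <<'E'
from h import *
p,d=env.read_camera("scene"); cv2.imwrite("pics/s1.png",cv2.resize(p[100:300,80:380],(750,500)))
E
```

```text
clock: 3.7
tcp_pos: [0.4705, 0.0409, 0.0362]
orientation: [0.189, 0.669, 0.697, -0.176]
wrist_force: [-0.8, 0.4, 0.1]
finger_gap: 0.043
grip_force: 0.0
clock 3.7 tcp [0.4705 0.0409 0.0362] F [-0.8  0.4  0.1] gap 0.04295348645936938
travel [ 0.041 -0.038  0.083] rot [ 0.006 -0.001 -0.004]
wx,wy,wz in tool units per 0.12m: [[-0.033, 0.999, 0.028], [0.866, 0.043, -0.498], [-0.499, 0.008, -0.866]]
```

View pics/s1.png

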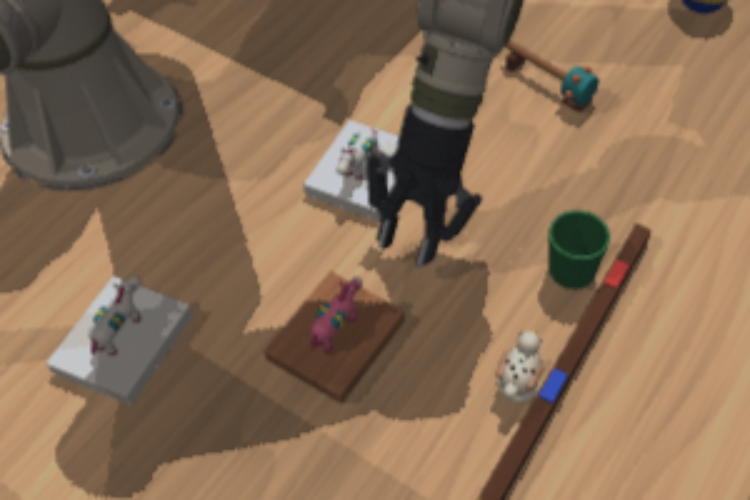

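The crop shows the fingertips at (385,240) and (427,255), beside the stand at (335,335), leaning away from the donkey.

```bash
python3 -m pendant '[{"travel":[0.02,-0.02,0.04],"rot":[0,0,0],"fingers":0},{"travel":[0.04,-0.04,0.09],"rot":[0,0,0],"fingers":0},{"travel":[0.04,-0.04,0.09],"rot":[0,0,0],"fingers":0}]';python3 plan.py A 30 0.466 0.04 0.021
```

```text
clock: 4.05
tcp_pos: [0.4663, 0.0401, 0.0248]
orientation: [0.19, 0.669, 0.697, -0.175]
wrist_force: [-0.2, -0.0, 0.0]
finger_gap: 0.0426
grip_force: 0.0
clock 4.05 tcp [0.4663 0.0401 0.0248] F [-0.2 -0.   0. ] gap 0.04264848734866725
travel [ 0.015 -0.003  0.028] rot [ 0.009 -0.001 -0.005]
wx,wy,wz in tool units per 0.12m: [[-0.033, 0.999, 0.031], [0.866, 0.044, -0.499], [-0.499, 0.01, -0.866]]
```

```bash
python3 - <<'E'
from h import *
st=env.get_state()
for n in("scene","top"):
    p,d=env.read_camera(n); P=cloud(n,d); hsv=cv2.cvtColor(p,cv2.COLOR_BGR2HSV)
    m=(hsv[...,2]<70)&(P[...,0]>.41)&(P[...,0]<.53)&(P[...,1]>-.02)&(P[...,1]<.06)&(P[...,2]>.008)&(P[...,2]<.06)&(d>0)
    q=P[m]; print(n,m.sum(),np.round(q[np.argsort(q[:,2])[:8]],3).tolist(),"min y",np.round(q[np.argsort(q[:,1])[:5]],3).tolist())
E
```

```text
scene 157 [[0.495, 0.037, 0.01], [0.446, 0.043, 0.011], [0.445, 0.044, 0.014], [0.446, 0.032, 0.014], [0.446, 0.027, 0.014], [0.447, 0.036, 0.015], [0.445, 0.039, 0.015], [0.445, 0.029, 0.016]] min y [[0.447, 0.027, 0.025], [0.446, 0.027, 0.014], [0.445, 0.029, 0.016], [0.445, 0.03, 0.026], [0.444, 0.031, 0.028]]
top 117 [[0.436, 0.029, 0.019], [0.497, 0.033, 0.02], [0.487, 0.028, 0.022], [0.435, 0.032, 0.023], [0.433, 0.029, 0.024], [0.494, 0.033, 0.025], [0.443, 0.027, 0.026], [0.438, 0.029, 0.027]] min y [[0.443, 0.027, 0.026], [0.487, 0.028, 0.022], [0.436, 0.029, 0.019], [0.433, 0.029, 0.024], [0.438, 0.029, 0.027]]
```

```bash
python3 -m pendant '[{"travel":[0.015,0,0.028],"rot":[0,0,0],"fingers":0},{"travel":[-0.1,0,0.095],"rot":[0,0,0],"fingers":0},{"travel":[-0.2,0,0.152],"rot":[0,0,0],"fingers":0},{"travel":[-0.28,0,0.198],"rot":[0,0,0],"fingers":0},{"travel":[-0.346,0,0.236],"rot":[0,0,0],"fingers":0},{"travel":[-0.346,0,0.236],"rot":[0,0,0],"fingers":0}]';python3 plan.py A 30 0.472 -0.112 0.021; python3 fit.py 2>/dev/null
```

```text
clock: 4.75
tcp_pos: [0.4687, -0.0113, 0.0209]
orientation: [0.19, 0.67, 0.696, -0.175]
wrist_force: [-0.0, 0.7, 0.0]
finger_gap: 0.0428
grip_force: 0.0
clock 4.75 tcp [ 0.4687 -0.0113  0.0209] F [-0.   0.7  0. ] gap 0.04279718408462292
travel [-0.728 -0.007  0.419] rot [ 0.008 -0.    -0.007]
wx,wy,wz in tool units per 0.12m: [[-0.03, 0.999, 0.03], [0.866, 0.041, -0.499], [-0.5, 0.011, -0.866]]
scene stand 0.62 (array([467.2, -87.6]), array([101.2, 120.9]), 1.89) z 0.0229
scene strip 0.57 (array([694.3, -19.8]), array([ 20.8, 478.5]), 2.46) z 0.0256
yellow 0 [nan nan nan] 
top stand 0.66 (array([464.4, -89. ]), array([ 96.5, 119.8]), 1.31) z 0.022
top strip 0.95 (array([691.8, -21.5]), array([ 21.8, 478.4]), 2.52) z 0.0247
yellow 83 [ 0.6985 -0.1795  0.0277] (array([ 698.5, -179.1]), array([14.1, 32.7]), 2.27)
[ 0.46889313 -0.01004676  0.02087966] [ 0.19034879  0.66908504  0.6966962  -0.175234  ] 5.05
```

```bash
python3 -m pendant '[{"travel":[-0.08,0,0.046],"rot":[0,0,0],"fingers":0},{"travel":[-0.16,0,0.092],"rot":[0,0,0],"fingers":0},{"travel":[-0.24,0,0.138],"rot":[0,0,0],"fingers":0},{"travel":[-0.32,0,0.185],"rot":[0,0,0],"fingers":0},{"travel":[-0.4,0,0.231],"rot":[0,0,0],"fingers":0},{"travel":[-0.48,0,0.277],"rot":[0,0,0],"fingers":0},{"travel":[-0.56,0,0.323],"rot":[0,0,0],"fingers":0},{"travel":[-0.62,0,0.358],"rot":[0,0,0],"fingers":0},{"travel":[-0.68,0,0.392],"rot":[0,0,0],"fingers":0},{"travel":[-0.68,0,0.392],"rot":[0,0,0],"fingers":0}]';python3 plan.py A 30 0.472 -0.112 0.021; python3 fit.py 2>/dev/null
```

```text
clock: 6.05
tcp_pos: [0.4729, -0.1058, 0.0212]
orientation: [0.191, 0.67, 0.696, -0.176]
wrist_force: [-0.0, 0.1, -0.0]
finger_gap: 0.0431
grip_force: 0.0
clock 6.05 tcp [ 0.4729 -0.1058  0.0212] F [-0.   0.1 -0. ] gap 0.043136523196483104
travel [-0.044 -0.01   0.027] rot [ 0.008  0.001 -0.007]
wx,wy,wz in tool units per 0.12m: [[-0.03, 0.999, 0.03], [0.865, 0.041, -0.5], [-0.501, 0.011, -0.866]]
scene stand 0.88 (array([ 471.3, -178.8]), array([101.2, 125.8]), 2.31) z 0.0227
scene strip 0.87 (array([694.2, -20.6]), array([ 20.6, 478. ]), 2.56) z 0.0256
yellow 0 [nan nan nan] 
top stand 0.78 (array([ 469.2, -182.1]), array([ 99.7, 120.9]), 2.71) z 0.0218
top strip 0.78 (array([691.6, -19.7]), array([ 21.5, 474.5]), 2.53) z 0.0247
yellow 84 [ 0.6984 -0.1794  0.0278] (array([ 698.2, -180. ]), array([14.4, 33.8]), 2.52)
[ 0.47290227 -0.10428916  0.02096485] [ 0.19042109  0.66907781  0.69665444 -0.17534904] 6.35
```

```bash
python3 -m pendant '[{"travel":[-0.035,0,0.02],"rot":[0,0,0],"fingers":0},{"travel":[-0.062,0,0.036],"rot":[0,0,0],"fingers":0},{"travel":[-0.062,0,0.036],"rot":[0,0,0],"fingers":0},{"travel":[0.1,0,-0.06],"rot":[0,0,0],"fingers":0},{"travel":[0.35,0,-0.2],"rot":[0,0,0],"fingers":0},{"travel":[0.35,0,-0.2],"rot":[0,0,0],"fingers":0}]'; python3 fit.py 2>/dev/null;python3 plan.py B 20 0.35 -0.15 0.2
```

```text
clock: 6.95
tcp_pos: [0.4707, -0.0541, 0.0206]
orientation: [0.19, 0.668, 0.698, -0.175]
wrist_force: [-0.6, 0.2, -0.3]
finger_gap: 0.0428
grip_force: 0.0
scene stand 0.92 (array([ 471.9, -188.2]), array([101.9, 120.4]), 2.16) z 0.0226
scene strip 0.84 (array([694.3, -21.8]), array([ 20.7, 475.1]), 2.46) z 0.0257
yellow 0 [nan nan nan] 
top stand 0.71 (array([ 469.6, -189. ]), array([ 99.8, 120. ]), 2.66) z 0.0218
top strip 0.94 (array([691.8, -20.8]), array([ 21.5, 476.6]), 2.56) z 0.0246
yellow 84 [ 0.6985 -0.1795  0.0275] (array([ 698.9, -179.4]), array([13.8, 33.8]), 1.43)
[ 0.47066395 -0.05696067  0.02074152] [ 0.19036312  0.66966843  0.69606471 -0.17549929] 7.25
clock 7.25 tcp [ 0.4707 -0.057   0.0207] F [-0.9  0.3  0.2] gap 0.042802030699821594
travel [-1.387 -1.021 -0.937] rot [-0.628  0.139 -1.366]
wx,wy,wz in tool units per 0.12m: [[-0.031, 0.999, 0.03], [0.865, 0.041, -0.499], [-0.5, 0.011, -0.866]]
```

```bash
python3 -m pendant '[{"travel":[-0.15,0,-0.33],"rot":[0,0,0],"fingers":0},{"travel":[-0.35,0,-0.66],"rot":[0,0,0],"fingers":0},{"travel":[-0.57,0,-1],"rot":[0,0,0],"fingers":0},{"travel":[-0.57,0,-1],"rot":[0,0,0],"fingers":0}]';python3 plan.py B 12 0.385 -0.193 0.15
python3 -m pendant '[{"travel":[0,0,0],"rot":[-0.06,0.01,-0.12],"fingers":0},{"travel":[0,0,0],"rot":[-0.12,0.03,-0.25],"fingers":0},{"travel":[0,0,0],"rot":[-0.18,0.04,-0.37],"fingers":0},{"travel":[0,0,0],"rot":[-0.24,0.05,-0.5],"fingers":0},{"travel":[0,0,0],"rot":[-0.3,0.06,-0.62],"fingers":0},{"travel":[0,0,0],"rot":[-0.36,0.08,-0.75],"fingers":0},{"travel":[0,0,0],"rot":[-0.42,0.09,-0.87],"fingers":0},{"travel":[0,0,0],"rot":[-0.46,0.1,-0.98],"fingers":0},{"travel":[0,0,0],"rot":[-0.46,0.1,-0.98],"fingers":0}]';python3 plan.py B 12 0.385 -0.193 0.15
```

```text
clock: 7.65
tcp_pos: [0.4732, -0.0566, 0.1655]
orientation: [0.195, 0.671, 0.695, -0.172]
wrist_force: [1.3, 0.6, -0.3]
finger_gap: 0.0425
grip_force: 0.0
clock 7.65 tcp [ 0.4732 -0.0566  0.1655] F [ 1.3  0.6 -0.3] gap 0.042452583830387344
travel [-0.9   -0.784  0.651] rot [-0.526  0.253 -1.414]
wx,wy,wz in tool units per 0.12m: [[-0.024, 0.999, 0.04], [0.865, 0.041, -0.5], [-0.501, 0.022, -0.865]]
clock: 8.55
tcp_pos: [0.4686, -0.0571, 0.1587]
orientation: [0.193, 0.192, 0.961, -0.049]
wrist_force: [0.3, 0.2, -0.1]
finger_gap: 0.0424
grip_force: 0.0
clock 8.55 tcp [ 0.4686 -0.0571  0.1587] F [ 0.3  0.2 -0.1] gap 0.04239960189638801
travel [ 0.225 -1.312  0.011] rot [-0.144  0.176 -0.398]
wx,wy,wz in tool units per 0.12m: [[-0.852, 0.388, 0.353], [0.35, 0.921, -0.167], [-0.39, -0.019, -0.921]]
```

```bash
python3 -m pendant '[{"travel":[0.1,-0.3,0],"rot":[-0.04,0.05,-0.1],"fingers":0},{"travel":[0.15,-0.6,0],"rot":[-0.08,0.1,-0.2],"fingers":0},{"travel":[0.2,-0.95,0.01],"rot":[-0.12,0.14,-0.3],"fingers":0},{"travel":[0.2,-0.95,0.01],"rot":[-0.144,0.176,-0.398],"fingers":0},{"travel":[0.2,-0.95,0.01],"rot":[-0.144,0.176,-0.398],"fingers":0}]';python3 plan.py B 12 0.385 -0.193 0.12
```

```text
clock: 9.05
tcp_pos: [0.4056, -0.1553, 0.1504]
orientation: [0.104, -0.02, 0.994, 0.002]
wrist_force: [0.0, -0.0, -0.0]
finger_gap: 0.0428
grip_force: 0.0
clock 9.05 tcp [ 0.4056 -0.1553  0.1504] F [ 0. -0. -0.] gap 0.04283093912667526
travel [ 0.233 -0.307  0.21 ] rot [-0.001 -0.002 -0.003]
wx,wy,wz in tool units per 0.12m: [[-0.978, -0.04, 0.206], [-0.039, 0.999, 0.008], [-0.206, -0.0, -0.978]]
```

```bash
python3 -m pendant '[{"travel":[0.1,-0.15,0.05],"rot":[0,0,0],"fingers":0},{"travel":[0.233,-0.307,0.15],"rot":[0,0,0],"fingers":0},{"travel":[0.233,-0.307,0.21],"rot":[0,0,0],"fingers":0},{"travel":[0.233,-0.307,0.21],"rot":[0,0,0],"fingers":0}]';python3 plan.py B 12 0.385 -0.193 0.026
```

```text
clock: 9.45
tcp_pos: [0.3843, -0.189, 0.1188]
orientation: [0.103, -0.022, 0.994, 0.003]
wrist_force: [-0.1, -0.2, 1.1]
finger_gap: 0.0426
grip_force: 0.0
clock 9.45 tcp [ 0.3843 -0.189   0.1188] F [-0.1 -0.2  1.1] gap 0.042625761838021234
travel [ 0.155 -0.035  0.757] rot [ 0.002 -0.002 -0.   ]
wx,wy,wz in tool units per 0.12m: [[-0.978, -0.044, 0.206], [-0.043, 0.999, 0.011], [-0.206, 0.002, -0.979]]
```

```bash
python3 -m pendant '[{"travel":[0.05,-0.035,0.25],"rot":[0,0,0],"fingers":0},{"travel":[0.1,-0.035,0.5],"rot":[0,0,0],"fingers":0},{"travel":[0.14,-0.035,0.68],"rot":[0,0,0],"fingers":0},{"travel":[0.155,-0.035,0.757],"rot":[0,0,0],"fingers":0},{"travel":[0.155,-0.035,0.757],"rot":[0,0,0],"fingers":0}]';python3 plan.py B 12 0.385 -0.193 0.026; python3 fit.py 2>/dev/null
python3 - <<'E'
from h import *
p,d=env.read_camera("scene"); cv2.imwrite("pics/s2.png",cv2.resize(p[130:330,60:360],(750,500)))
E
```

```text
clock: 9.95
tcp_pos: [0.3855, -0.193, 0.0266]
orientation: [0.103, -0.023, 0.994, 0.003]
wrist_force: [-0.7, 0.6, 0.0]
finger_gap: 0.0425
grip_force: 0.0
clock 9.95 tcp [ 0.3855 -0.193   0.0266] F [-0.7  0.6  0. ] gap 0.042505080293469596
travel [0.005 0.    0.004] rot [ 0.003 -0.002  0.003]
wx,wy,wz in tool units per 0.12m: [[-0.977, -0.047, 0.206], [-0.046, 0.999, 0.012], [-0.206, 0.002, -0.979]]
scene strip 0.63 (array([694.3, -20.6]), array([ 20.5, 476.8]), 2.5) z 0.0257
yellow 0 [nan nan nan] 
top stand 0.73 (array([ 469.6, -189.1]), array([ 99.7, 121.1]), 2.67) z 0.0219
top strip 0.56 (array([691.8, -22.4]), array([ 21.1, 475.3]), 2.45) z 0.0246
yellow 82 [ 0.6985 -0.179   0.0277] (array([ 698.1, -179.4]), array([14.3, 33.5]), 2.13)
[ 0.38662932 -0.19518155  0.02846184] [ 0.10509447 -0.02330371  0.99418766  0.00173051] 10.25
```

View pics/s2.png

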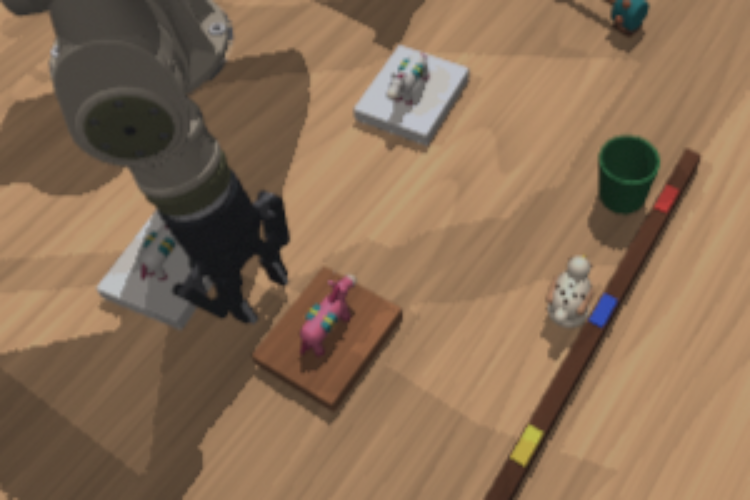

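The fingertips sit at (240,310) and (278,275), behind the stand's near edge at (290,310). The donkey is clear, so I'll push along +x.

```bash
python3 -m pendant '[{"travel":[-0.1,0,0.02],"rot":[0,0,0],"fingers":0},{"travel":[-0.2,0,0.042],"rot":[0,0,0],"fingers":0},{"travel":[-0.3,0,0.063],"rot":[0,0,0],"fingers":0},{"travel":[-0.4,0,0.084],"rot":[0,0,0],"fingers":0},{"travel":[-0.5,0,0.105],"rot":[0,0,0],"fingers":0},{"travel":[-0.6,0,0.126],"rot":[0,0,0],"fingers":0},{"travel":[-0.7,0,0.147],"rot":[0,0,0],"fingers":0},{"travel":[-0.78,0,0.164],"rot":[0,0,0],"fingers":0},{"travel":[-0.85,0,0.178],"rot":[0,0,0],"fingers":0},{"travel":[-0.85,0,0.178],"rot":[0,0,0],"fingers":0}]';python3 plan.py B 12 0.55 -0.188 0.026; python3 fit.py 2>/dev/null
```

```text
clock: 11.3
tcp_pos: [0.4918, -0.1899, 0.0279]
orientation: [0.105, -0.024, 0.994, 0.002]
wrist_force: [0.5, -1.1, 0.7]
finger_gap: 0.0427
grip_force: 0.0
clock 11.3 tcp [ 0.4918 -0.1899  0.0279] F [ 0.5 -1.1  0.7] gap 0.0426916163166408
travel [-0.471 -0.008  0.117] rot [0.001 0.001 0.004]
wx,wy,wz in tool units per 0.12m: [[-0.977, -0.048, 0.209], [-0.047, 0.999, 0.01], [-0.209, -0.0, -0.978]]
scene stand 0.85 (array([ 555.6, -183.9]), array([102.8, 120.9]), 3.2) z 0.0227
scene strip 0.86 (array([694.2, -20.4]), array([ 20.7, 477.3]), 2.49) z 0.0256
yellow 0 [nan nan nan] 
top stand 0.98 (array([ 555.1, -184.1]), array([ 99. , 122.2]), 3.22) z 0.0217
top strip 0.73 (array([691.6, -20.8]), array([ 22.3, 478. ]), 2.35) z 0.0247
yellow 83 [ 0.6984 -0.1792  0.0282] (array([ 698.6, -178.9]), array([14.4, 33.9]), 2.68)
[ 0.48967045 -0.18970988  0.02767846] [ 0.10434016 -0.02310318  0.99427001  0.00255246] 11.6
```

```bash
python3 -m pendant '[{"travel":[-0.1,0,0.02],"rot":[0,0,0],"fingers":0},{"travel":[-0.2,0,0.042],"rot":[0,0,0],"fingers":0},{"travel":[-0.3,0,0.063],"rot":[0,0,0],"fingers":0},{"travel":[-0.4,0,0.084],"rot":[0,0,0],"fingers":0},{"travel":[-0.48,0,0.102],"rot":[0,0,0],"fingers":0},{"travel":[-0.54,0,0.115],"rot":[0,0,0],"fingers":0},{"travel":[-0.6,0,0.128],"rot":[0,0,0],"fingers":0},{"travel":[-0.63,0,0.134],"rot":[0,0,0],"fingers":0},{"travel":[-0.63,0,0.134],"rot":[0,0,0],"fingers":0}]';python3 plan.py B 12 0.58 -0.188 0.026; python3 fit.py 2>/dev/null
```

```text
clock: 12.5
tcp_pos: [0.568, -0.1861, 0.0277]
orientation: [0.105, -0.024, 0.994, 0.003]
wrist_force: [0.0, -0.3, -0.6]
finger_gap: 0.0424
grip_force: 0.0
clock 12.5 tcp [ 0.568  -0.1861  0.0277] F [ 0.  -0.3 -0.6] gap 0.042398007918404305
travel [-0.094 -0.021  0.035] rot [0.001 0.001 0.003]
wx,wy,wz in tool units per 0.12m: [[-0.977, -0.047, 0.208], [-0.046, 0.999, 0.01], [-0.209, 0.0, -0.978]]
scene stand 0.9 (array([ 632.6, -180.8]), array([100.3, 120.5]), 2.54) z 0.0227
scene strip 0.72 (array([694.1, -20.4]), array([ 20.7, 478.3]), 2.53) z 0.0255
yellow 0 [nan nan nan] 
top stand 0.71 (array([ 629.8, -181.7]), array([ 99.5, 121.5]), 2.47) z 0.0217
top strip 0.71 (array([691.8, -21.2]), array([ 22.5, 477.4]), 2.31) z 0.0245
yellow 83 [ 0.6984 -0.1795  0.0278] (array([ 698.3, -179.5]), array([14.1, 33.3]), 2.33)
[ 0.56710441 -0.18617347  0.02775132] [ 0.10449463 -0.02316622  0.99425253  0.00246938] 12.8
```

```bash
python3 -m pendant '[{"travel":[-0.02,0,0.004],"rot":[0,0,0],"fingers":0},{"travel":[-0.04,0,0.008],"rot":[0,0,0],"fingers":0},{"travel":[-0.06,0,0.012],"rot":[0,0,0],"fingers":0},{"travel":[-0.075,0,0.015],"rot":[0,0,0],"fingers":0},{"travel":[-0.075,0,0.015],"rot":[0,0,0],"fingers":0}]';python3 -m pendant '[{"travel":[-0.012,0,0.002],"rot":[0,0,0],"fingers":0},{"travel":[-0.012,0,0.002],"rot":[0,0,0],"fingers":0}]'; python3 fit.py 2>/dev/null
```

```text
clock: 13.3
tcp_pos: [0.5766, -0.1856, 0.0276]
orientation: [0.104, -0.023, 0.994, 0.003]
wrist_force: [-1.4, -0.5, 0.1]
finger_gap: 0.0429
grip_force: 0.7
clock: 13.5
tcp_pos: [0.5772, -0.1855, 0.0275]
orientation: [0.104, -0.023, 0.994, 0.003]
wrist_force: [-3.9, -1.3, 1.8]
finger_gap: 0.0425
grip_force: 2.2
scene strip 0.68 (array([694.3, -20.1]), array([ 20.8, 479.5]), 2.44) z 0.0255
yellow 0 [nan nan nan] 
top stand 0.97 (array([ 639.2, -180.7]), array([ 99.6, 122.4]), 3.95) z 0.0217
top strip 0.85 (array([691.6, -21.8]), array([ 22. , 478.8]), 2.36) z 0.0246
yellow 82 [ 0.6985 -0.1793  0.0277] (array([ 698.6, -179.4]), array([14. , 33.6]), 3.44)
[ 0.57726595 -0.18548886  0.02753836] [ 0.10384887 -0.02314909  0.99432019  0.00262641] 13.8
```

Contact force is rising against the strip. One more small press, then back off and check.

```bash
python3 -m pendant '[{"travel":[-0.012,0,0.002],"rot":[0,0,0],"fingers":0},{"travel":[-0.02,0,0.004],"rot":[0,0,0],"fingers":0},{"travel":[-0.02,0,0.004],"rot":[0,0,0],"fingers":0}]'; python3 -m pendant '[{"travel":[0.1,0,-0.02],"rot":[0,0,0],"fingers":0},{"travel":[0.35,0,-0.07],"rot":[0,0,0],"fingers":0},{"travel":[0.6,0,-0.13],"rot":[0,0,0],"fingers":0},{"travel":[0.6,0,-0.5],"rot":[0,0,0],"fingers":0},{"travel":[0.6,0,-0.9],"rot":[0,0,0],"fingers":0},{"travel":[0.6,0,-0.9],"rot":[0,0,0],"fingers":0}]'; python3 fit.py 2>/dev/null
python3 - <<'E'
from h import *
p,d=env.read_camera("scene"); a=cv2.resize(p[190:350,150:350],(500,400))
p,d=env.read_camera("top"); b=cv2.resize(p[90:210,280:400],(400,400))
cv2.imwrite("pics/a3.png",a[:, :400]);cv2.imwrite("pics/f.png",np.hstack([a[:,100:500],b]))
E
```

```text
clock: 14.1
tcp_pos: [0.5775, -0.1854, 0.0274]
orientation: [0.102, -0.023, 0.995, 0.002]
wrist_force: [-12.9, -0.7, 10.1]
finger_gap: 0.0427
grip_force: 6.7
clock: 14.7
tcp_pos: [0.491, -0.1923, 0.1253]
orientation: [0.11, -0.023, 0.994, -0.001]
wrist_force: [1.8, -1.0, -0.2]
finger_gap: 0.0428
grip_force: 0.0
scene stand 0.56 (array([ 640.8, -180.4]), array([ 99. , 120.6]), 3.01) z 0.0227
scene strip 0.86 (array([694.4, -21. ]), array([ 21.8, 476.9]), 2.26) z 0.0255
yellow 0 [nan nan nan] 
top stand 0.74 (array([ 639. , -180.7]), array([100.8, 121.2]), 2.55) z 0.0217
top strip 0.95 (array([691.5, -21. ]), array([ 21.5, 477. ]), 2.35) z 0.0247
yellow 81 [ 0.6984 -0.1788  0.0277] (array([ 698.6, -179.2]), array([14.3, 33.6]), 0.99)
[ 0.48686754 -0.18917993  0.11702165] [ 0.10340719 -0.02334695  0.99435954  0.00331334] 15.0
```

View pics/f.png

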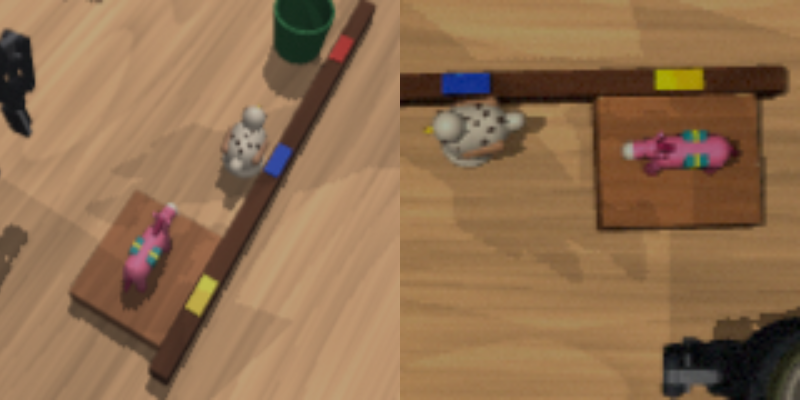

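Both views show the stand flush along the strip, about centred under the yellow tile (1.5 mm off along the strip). The gripper is clear.

```bash
python3 -c "
from workcell import env; print(env.hand_in())"
```

```text
the job is handed in; nothing more can be done
None
```

I slid the donkey's stand flush against the strip, about 1.5 mm off the yellow tile's centre, and handed it in after about 15 of the 54 s. The arm touched only the stand as far as the pictures and forces show, but the hand-in gave no verdict.

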